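# Centre-punch a tablet-stand blank through its drilling template

## Robot

A 6-joint arm with a two-finger parallel gripper is mounted at the origin on the work surface. World frame = base frame: x ahead of the robot, y to its left, z up, the work surface at z = 0. Lengths are in m, angles in rad, forces in N, time in s.
With the tool pointing down it reaches from about 0.375 to 0.9 m from the base axis. Payload 3.1 kg.
Tool frame: the origin (TCP) lies on the centre line of the jaws, within the pads' length; the fingertips stand robot.tip_reach ahead of it and the grasp point (between the pads) is the TCP (robot.tip_reach is the distance from the TCP to the fingertips, in m); z points along the fingers, y is the direction in which the jaws open and shut (so a half turn about z gives the same grasp; the last joint's range is limited). The gripper opens to 87 mm and grips with 3 to 60 N. Pads are 19 mm wide; open, the fingers measure 117 mm over their backs; the gripper's body (75 mm by 190 mm) begins 51 mm behind the grasp point.
Start: joints at [-1.476, 0.527, 1.433, -0, 1.181, -0.178], TCP at [0.169, -0.602, 0.242] pointing down, gripper open.
Joint ranges: [-3.08, 3.08], [-0.75, 2.2], [0.22, 2.44], [-1.43, 4.57], [0, 2.65], [-2.85, 2.85]. Speed limits (rad/s): [2.79, 2.79, 3.14, 3.14, 3.14, 3.14].

## Interface

Orientations are given as a unit quaternion [x, y, z, w].
In Python, from rig import telemetry, viewer, robot gives the robot as it stands. The module is installed in compiled form; this text tells all that it offers.
- The arm moves only by the tool step_arm, never from a script. Its argument "targets" is a list of rows, each an object of numbers: "dx", "dy", "dz": the shift along the tool's x, y, z in m; "rx", "ry", "rz": the turn, a rotation vector about the tool's x, y, z in degrees. In form: [{"dx": .., "dy": .., "dz": .., "rx": .., "ry": .., "rz": ..}, ...]. A call has exactly 5 rows; each row is the pose to reach, as a shift and turn from the pose measured when the call began, along the tool's axes at that moment; what a row does not reach only later rows make up. A row lasts 1/8 s, in which the tool goes at most 62.5 mm and 10.7 degrees, less where a joint would pass 70% of its speed; a pose out of reach is approached as far as the arm can. A call with a gripper value outside its range is refused whole. "gripper" is the opening, from 0 (shut) to 1 (fully open), set as the call begins (left out, the last holds). The fingers move at their own pace and stop on an object; "force" is the grip in N (left out, the last holds). Time passes only in rows, so rows that repeat a pose let the fingers close, or fill a call up. It gives the time, the measured TCP pose, the force and the opening at its end, in the units of the state.
- telemetry.get_obs(): the state, without advancing time (a new reading comes with each control period).
- viewer.camera(name): name is "scene" or "top" or "wrist"; returns a dict with "img" (400x640x3 uint8, blue, green, red), "depth" (400x640 float32, m along the optical axis (not along the pixel's ray), 0 where there is no reading), "K" (3x3 intrinsics, pixels), "R" (3x3) and "t" (3): a world point X has camera coordinates R X + t. Camera axes: x right, y down, z forward; pixel columns grow to the right and rows downward; lengths in m; the calibration is good to about 2 mm. A picture is of the moment at which its call begins.
- robot.hand_in(): hands the job in, once; it reports no verdict.
The state is a dict: "time": time; "q": joint angles; "joint_velocities": joint speeds; "joint_torque": joint torques, N m; "position": TCP position; "tool_rot": TCP orientation; "ft_force": force on the tool from outside, world axes, zero at the start; "moment": the same for the moment, N m; "grip_width": finger opening in m.
Only numpy, scipy, OpenCV 4.12 (cv2) and the standard library are available. Lean on these libraries where they do the work, as an engineer would, in place of code of your own. Each camera call takes 0.05 s, during which the arm holds its last target.

## Task

Take the spring-loaded centre punch out of its wooden stand, put its nose down the larger hole of the drilling template and press it straight down on the metal strip inside until you feel its spring snap through, then stop at once so that it is not rammed against its stop. Put the punch back upright in its stand, nose in the hole and fully home, and let go of it; leave the other things on the table alone.

Things in the scene. Friction and masses are not known exactly. Their poses are not given: they have to be found in the camera images.
- punch: Steel spring-loaded centre punch, about 0.2 kg, upright in the stand at the start. Origin on its axis at the shoulder (underside of the barrel), z up the barrel. Barrel 24 mm diameter, z = 0 to 70 mm, best gripped at z = 45 mm; dark domed cap, 28 mm diameter, up to z = 85 mm. Below the shoulder sticks out a dark nose, 10 mm diameter, 58 mm long, its last 7 mm tapering to a 4 mm tip.
- tip (a point): Tip of the nose, 58 mm below the shoulder with the nose out. The nose springs up to 10 mm into the barrel: resistance grows from 2 N to a peak of about 12 N at 4 to 5 mm, then gives way (the snap, made once 6 mm in) and falls to about 4 N near 10 mm, where a hard stop comes. It springs out again when lifted.
- jig: Drilling jig fixed to the table: plywood base 180 x 100 x 6 mm, two rails, a steel template 120 x 90 x 12 mm on them (top 54 mm above the table), and under it along x a rigid aluminium strip, 220 x 42 x 4 mm, on packing: its upper face is 10 to 36 mm above the table, unmeasured, to be felt. Origin: centre of the underside, x along the 180 mm. The punch must not press on the jig with over 22 N.
- guide (a point): Centre of the mouth of the template's larger hole: 13 mm wide, upright, through the plate, 3 mm lead-in chamfer, at the template's top (54 mm above the table), at x = -30 mm of the jig. (A smaller 7 mm hole at x = +30 mm is not for the punch.) The strip's face lies 18 to 44 mm below this point.
- stand: Wooden block 80 x 80 x 65 mm fixed to the table, with one upright through hole. Origin: centre of the underside.
- stand_hole0 (a point): Centre of the mouth of the stand's hole, 13 mm wide with a 3 mm chamfer, in the middle of the block's top, 65 mm above the table. When the punch is home its nose hangs free in this hole and its shoulder rests on the block's top, so the punch's origin is at this point.
- flask: Bystander: steel and blue drinking flask, 68 mm diameter, 200 mm tall, upright. Origin at the centre of its underside.
- bottle: Bystander: clear water bottle, 64 mm diameter, 200 mm tall, upright. Origin at the centre of its underside.
- tablet: Bystander: dark tablet computer lying flat, 120 x 180 x 9 mm. Origin at the centre of its underside.
- notebook: Bystander: green notebook lying flat, 100 x 150 x 10 mm, with a white pen on it. Origin at the centre of its underside.
Mind the look-alikes: they are no part of the job. Several things have the shape of the stand; the one meant has the colours described above.

How it is judged:
By the outcome, as a careful person would: the job done as asked, in the order asked, and still so for the second after the job is handed in, with the robot touching nothing.
It also fails if it takes over 56 s, if anything falls off the work surface, if the arm or the gripper's body presses on something with over 40 N, if the wrist force passes 120 N, or if a joint passes its speed limit or range.

## Working session

There is one attempt and no reset: what is moved stays moved. The work goes in short steps, Python scripts to look and compute and a tool call to move; the robot and the scene stay as the last step left them, time stands still between calls to the robot, and variables do not carry over. Pictures are saved under pics/ and viewed, and the job is handed in when it is done.

Besides the shell and the picture viewer there is one more tool, called after "Request:" as name(argument=value, ...), one argument or row to a line, values as JSON. step_arm: Moves the arm, as the interface text tells. Its arguments: {"type":"object","properties":{"targets":{"type":"array"},"gripper":{"type":"number"},"force":{"type":"number"}},"required":["targets"]}

```bash
mkdir -p pics; ls; python3 - <<'E'
from rig import telemetry, viewer, robot
import cv2, numpy as np, pickle
o=telemetry.get_obs(); print(o, robot.tip_reach)
d={}
for n in ("scene","top","wrist"):
    c=viewer.camera(n); d[n]=c; cv2.imwrite(f"pics/a_{n}.png",c["img"])
    print(n,c["K"],c["R"],c["t"])
pickle.dump(d,open("a.pkl","wb"))
E
```

```text
pics
{'time': 0.0, 'q': array([-1.47547472e+00,  5.28451737e-01,  1.43391122e+00, -3.11432281e-05,
        1.18141174e+00, -1.78520006e-01]), 'joint_velocities': array([-0.00041306, -0.00066837,  0.00047797, -0.00014724, -0.00012054,
       -0.00197599]), 'joint_torque': array([-4.09355889e-04, -4.40041995e+01, -1.76592153e+01,  6.32407120e-02,
        5.84052061e-02, -1.83475195e-04]), 'position': array([ 0.16896017, -0.60099821,  0.24057764]), 'tool_rot': array([ 9.90639583e-01,  1.36499182e-01,  3.09854641e-05, -1.09067608e-03]), 'ft_force': array([-0.37780404, -0.01416411, -0.44702683]), 'moment': array([0.01945819, 0.01425737, 0.02601734]), 'grip_width': 0.0871158412096608} 0.019
scene [[384.8297053    0.         312.46896978]
 [  0.         384.8297053  194.69872955]
 [  0.           0.           1.        ]] [[ 8.52784838e-01  5.22262339e-01  2.65090631e-04]
 [ 4.47063259e-01 -7.29732171e-01 -5.17325237e-01]
 [-2.69986043e-01  4.41285630e-01 -8.55788834e-01]] [-0.4673475  -0.22109142  1.21872403]
top [[363.79962166   0.         317.66299467]
 [  0.         363.79962166 200.38871919]
 [  0.           0.           1.        ]] [[ 0.09767752 -0.9952171  -0.001424  ]
 [-0.97187311 -0.09507809 -0.21545953]
 [ 0.21429361  0.0224295  -0.97651173]] [-0.04239181  0.56406028  1.13132145]
wrist [[338.93588366   0.         320.14356859]
 [  0.         338.93588366 201.26860781]
 [  0.           0.           1.        ]] [[ 0.27029935 -0.96277474 -0.00175166]
 [-0.91763085 -0.25817493  0.3021578 ]
 [-0.29136213 -0.08006568 -0.95325631]] [-0.62392211 -0.0368153   0.39229357]
```

View pics/a_scene.png

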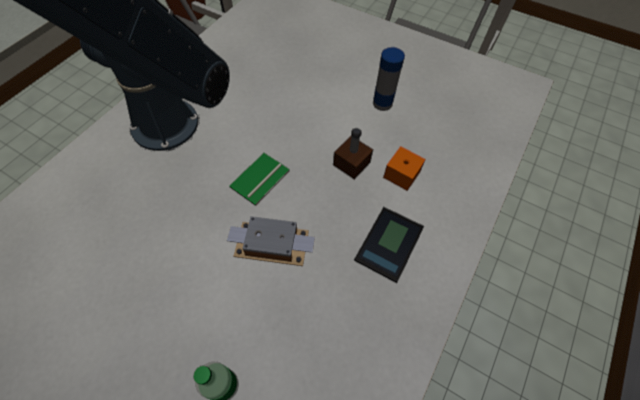

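View pics/a_top.png

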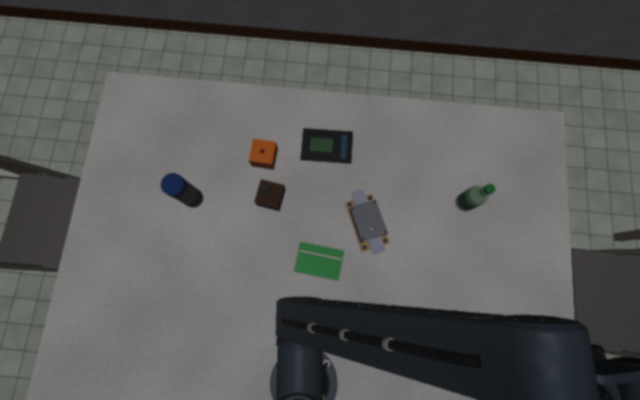

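View pics/a_wrist.png

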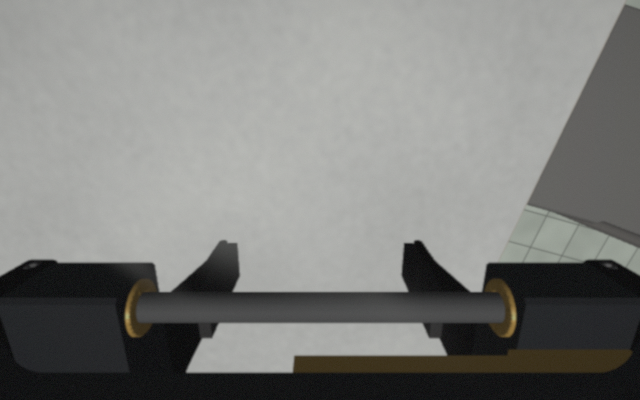

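The scene view shows the brown stand with the punch at about (353,155), the jig at (270,240) with its holes near (258,234) and (282,237), and the orange look-alike at (405,165). In the top view the stand is at (268,195) and the jig at (368,220). Next I'll enlarge these areas and take coarse positions.

```bash
cat > h.py <<'E'
import numpy as np, cv2
def ray(c,u,v):
    d=np.linalg.inv(c["K"])@np.array([u,v,1.]); R=c["R"]
    return -R.T@c["t"], R.T@d
def onz(c,u,v,z):
    o,d=ray(c,u,v); return o+d*(z-o[2])/d[2]
def tri(c1,p1,c2,p2):
    A=[];b=[]
    M=np.zeros((3,3));r=np.zeros(3)
    for c,p in((c1,p1),(c2,p2)):
        o,d=ray(c,*p);d=d/np.linalg.norm(d);P=np.eye(3)-np.outer(d,d);M+=P;r+=P@o
    return np.linalg.solve(M,r)
def proj(c,X):
    p=c["K"]@(c["R"]@np.asarray(X)+c["t"]);return p[:2]/p[2]
E
python3 - <<'E'
from h import *
import pickle
d=pickle.load(open("a.pkl","rb"))
s,t=d["scene"],d["top"]
a=cv2.resize(s["img"][115:275,220:430],None,fx=3.8,fy=3.8,interpolation=cv2.INTER_CUBIC)
b=cv2.resize(t["img"][160:270,240:400],None,fx=5,fy=5,interpolation=cv2.INTER_CUBIC)
cv2.imwrite("pics/b1.png",a);cv2.imwrite("pics/b2.png",b)
for n,z,p in(("hole s",.054,(258,234)),("small s",.054,(282,237)),("cap",.145,(356,132))): print(n,onz(s,*p,z))
E
```

```text
hole s [ 0.49428243 -0.17316378  0.054     ]
small s [ 0.55005655 -0.14864005  0.054     ]
cap [0.57615771 0.174019   0.145     ]
```

View pics/b1.png

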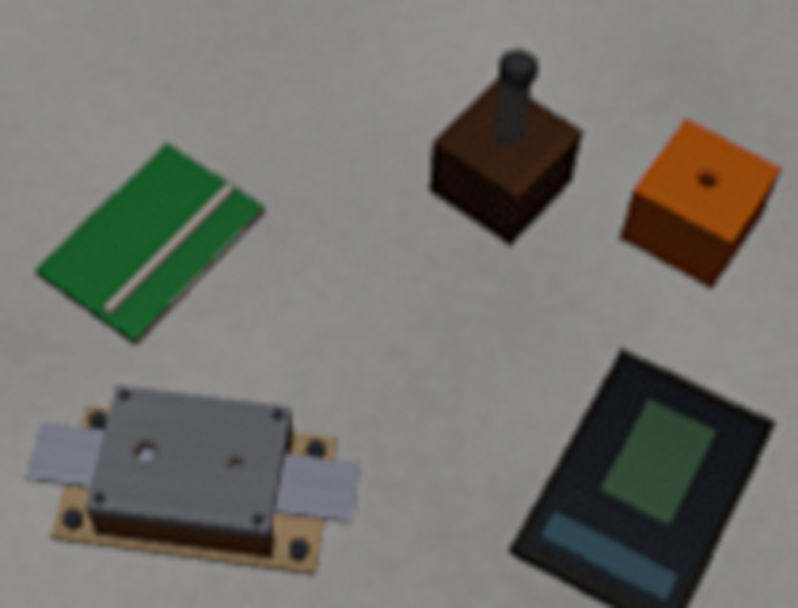

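View pics/b2.png

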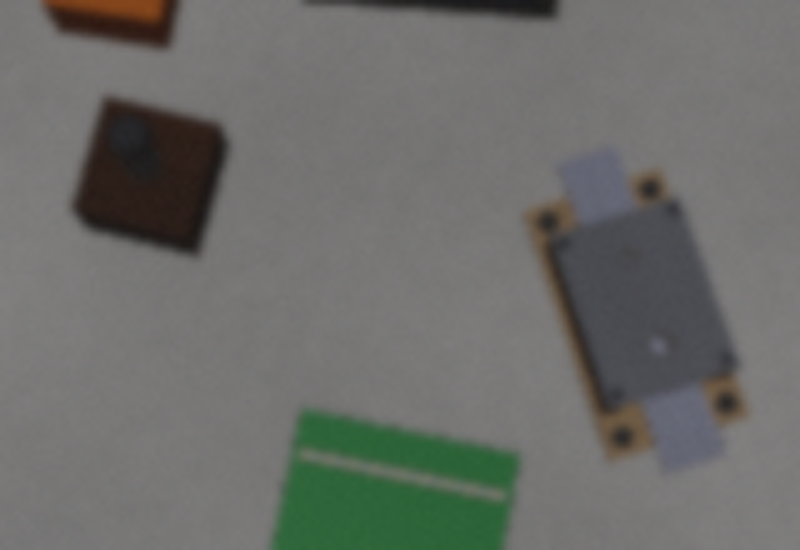

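```bash
cat >> h.py <<'E'
from scipy.spatial.transform import Rotation as Ro
def goto(o,X,yaw=None):
    """tool-frame shift and turn from current pose to TCP X, pointing straight down with tool x at yaw (deg)"""
    R0=Ro.from_quat(o["tool_rot"]); 
    sh=R0.inv().apply(np.asarray(X)-o["position"])
    y0=np.degrees(np.arctan2(*R0.as_matrix()[[1,0],0]))
    if yaw is None: yaw=y0
    Rt=Ro.from_euler("z",yaw,degrees=True)*Ro.from_euler("x",180,degrees=True)
    rv=np.degrees((R0.inv()*Rt).as_rotvec())
    print("now",o["time"],np.round(o["position"],4),"yaw %.2f"%y0,"tilt",np.round(np.degrees(R0.as_matrix()[:2,2]),2),"F",np.round(o["ft_force"],2),"w",round(o["grip_width"],4)); print("shift mm",np.round(sh*1000,1),"turn",np.round(rv,2))
E
python3 - <<'E'
from h import *
import pickle
from rig import telemetry
o=telemetry.get_obs()
d=pickle.load(open("a.pkl","rb"))
s,t,w=d["scene"],d["top"],d["wrist"]
print("cap",tri(s,(220+518/3.8,115+68/3.8),t,(266,187)))
print("hole",tri(s,(220+146/3.8,115+452/3.8),t,(371.4,229)), "small",tri(s,(220+235/3.8,115+461/3.8),t,(240+632/5,160+252/5)))
for n,p in(("flask",(384,107)),("bottle",(220,397)),("orange",(405,165))): print(n,onz(s,*p,0))
R0=Ro.from_quat(o["tool_rot"])
cw=-w["R"].T@w["t"]; print("cam in tool",R0.inv().apply(cw-o["position"]), "axis",R0.inv().apply(w["R"][2]))
goto(o,(.5,-.17,.25))
E
```

```text
cap [0.57588664 0.17460268 0.13998574]
hole [ 0.49135604 -0.17028845  0.04541173] small [ 0.54911471 -0.14862819  0.05655098]
flask [0.55788119 0.43188269 0.        ]
bottle [ 0.62889152 -0.51091256  0.        ]
orange [0.71322544 0.2543686  0.        ]
cam in tool [ 8.33008401e-02 -1.18275388e-04 -1.43178556e-01] axis [-3.02444741e-01 -1.23912519e-04  9.53166913e-01]
now 0.15 [ 0.169  -0.6012  0.2408] yaw 15.69 tilt [-0.01  0.1 ] F [ 0.18  0.03 -0.72] w 0.0871
shift mm [ 435.3 -325.6   -8.5] turn [-0.09 -0.02  0.  ]
```

Request:
step_arm(
  targets=[
    {"dx":0.044,"dy":-0.033},
    {"dx":0.088,"dy":-0.066},
    {"dx":0.132,"dy":-0.099},
    {"dx":0.176,"dy":-0.132},
    {"dx":0.22,"dy":-0.165},
  ],
)

```text
invalid input
```

```bash
python3 - <<'E'
from h import *
from rig import telemetry
goto(telemetry.get_obs(),(.493,-.171,.19),15.7)
E
```

```text
now 0.15 [ 0.169  -0.6012  0.2408] yaw 15.69 tilt [-0.01  0.1 ] F [ 0.18  0.03 -0.72] w 0.0871
shift mm [ 428.3 -326.5   51.5] turn [-0.09 -0.02 -0.01]
```

Request:
step_arm(
  targets=[
    {"dx":0.043,"dy":-0.033,"dz":0,"rx":0,"ry":0,"rz":0},
    {"dx":0.086,"dy":-0.066,"dz":0,"rx":0,"ry":0,"rz":0},
    {"dx":0.129,"dy":-0.099,"dz":0,"rx":0,"ry":0,"rz":0},
    {"dx":0.172,"dy":-0.132,"dz":0,"rx":0,"ry":0,"rz":0},
    {"dx":0.215,"dy":-0.165,"dz":0,"rx":0,"ry":0,"rz":0},
  ],
)

```text
time: 0.78
position: [0.3321, -0.3827, 0.241]
tool_rot: [0.991, 0.136, 0.0, -0.001]
ft_force: [0.3, -0.4, 0.3]
grip_width: 0.0869
```

```bash
python3 - <<'E'
from h import *
from rig import telemetry
goto(telemetry.get_obs(),(.493,-.171,.19),15.7)
E
```

```text
now 0.775 [ 0.3321 -0.3827  0.241 ] yaw 15.66 tilt [-0.   0.1] F [ 0.35 -0.39  0.33] w 0.0869
shift mm [ 212.  -160.3   51.4] turn [-0.1  -0.03 -0.04]
```

Request:
step_arm(
  targets=[
    {"dx":0.049,"dy":-0.037,"dz":0.012,"rx":-0.1,"ry":0,"rz":0},
    {"dx":0.098,"dy":-0.074,"dz":0.024,"rx":-0.1,"ry":0,"rz":0},
    {"dx":0.147,"dy":-0.111,"dz":0.036,"rx":-0.1,"ry":0,"rz":0},
    {"dx":0.19,"dy":-0.144,"dz":0.046,"rx":-0.1,"ry":0,"rz":0},
    {"dx":0.212,"dy":-0.16,"dz":0.051,"rx":-0.1,"ry":0,"rz":0},
  ],
)

```text
time: 1.4
position: [0.4938, -0.1684, 0.1896]
tool_rot: [0.99, 0.138, -0.0, -0.001]
ft_force: [-0.4, -0.8, -0.3]
grip_width: 0.0869
```

```bash
python3 - <<'E'
from h import *
from rig import telemetry,viewer
import pickle
o=telemetry.get_obs(); w=viewer.camera("wrist"); pickle.dump((o,w),open("jig.pkl","wb"))
cv2.imwrite("pics/c_w.png",w["img"])
goto(telemetry.get_obs(),(.576,.1745,.22),15.7)
E
```

```text
now 1.45 [ 0.495  -0.1668  0.1893] yaw 15.86 tilt [0.02 0.16] F [1.13 1.67 0.11] w 0.087
shift mm [ 171.2 -306.3  -29.7] turn [-0.15 -0.07  0.16]
```

View pics/c_w.png

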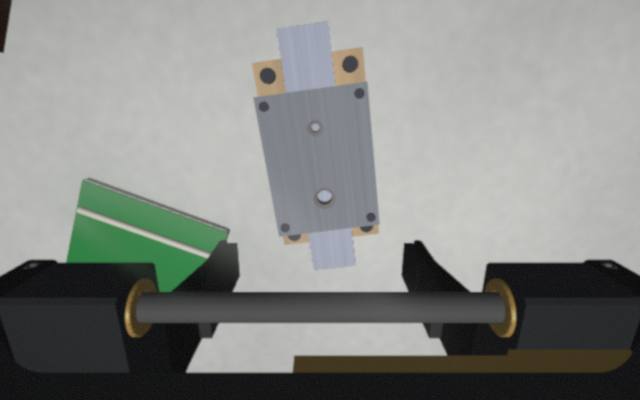

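The wrist view shows the jig with the large hole at about (324,197) and the small one at (315,127). The arm was still settling, so I'll take a second picture and fit the hole rims.

```bash
python3 - <<'E'
from h import *
from rig import telemetry,viewer
import pickle
for i in range(3):
    w=viewer.camera("wrist"); o=telemetry.get_obs(); print(np.round(o["position"],4),end=" ")
    print(np.round(onz(w,324,197,.054),4))
pickle.dump((o,w),open("jig.pkl","wb"))
cv2.imwrite("pics/c2.png",cv2.resize(w["img"][100:260,240:400],None,fx=3.7,fy=3.7,interpolation=cv2.INTER_CUBIC))
g=cv2.cvtColor(w["img"],cv2.COLOR_BGR2GRAY)
print(g[185:212,308:342])
E
```

```text
[ 0.4939 -0.1687  0.1896] [ 0.4947 -0.17    0.054 ]
[ 0.4932 -0.1701  0.1899] [ 0.4934 -0.172   0.054 ]
[ 0.4929 -0.1711  0.1902] [ 0.4926 -0.1736  0.054 ]
[[133 131 130 130 129 129 130 133 134 135 133 132 132 131 133 132 133 134
  132 133 132 134 132 134 132 131 131 132 132 133 133 133 133 132]
 [134 133 130 131 128 131 130 133 134 134 132 128 128 128 127 127 129 130
  129 132 134 133 133 134 133 133 131 131 132 132 133 133 133 132]
 [133 132 131 128 127 129 131 131 131 129 126 121 121 120 121 122 122 122
  125 128 131 133 133 132 133 132 131 132 134 134 132 133 133 132]
 [134 132 130 129 129 128 130 130 126 122 118 118 123 127 129 130 128 125
  123 121 125 127 131 132 134 133 129 131 132 135 133 132 134 132]
 [133 132 133 128 129 129 127 124 119 118 121 130 142 152 155 153 148 142
  132 124 122 123 126 132 132 132 131 132 133 133 132 133 134 132]
 [133 133 134 131 129 127 123 119 118 124 137 153 164 171 173 173 170 162
  154 143 130 123 122 127 131 132 132 133 133 133 132 131 133 132]
 [133 132 133 131 129 123 118 117 126 141 157 167 169 175 178 176 174 171
  169 163 149 130 121 12
[... 2163 characters left out ...]
 136 136 134 134 134 131 130 131 132 131 129 127 124 125 126 127 128
  130 132 134 133 133 136 134 135 134 134 134 131 133 135 133 132]
 [136 136 137 137 134 132 131 131 131 133 133 135 135 132 131 131 132 133
  134 134 136 133 133 135 135 134 135 134 133 132 134 134 133 133]
 [138 137 137 135 133 134 132 131 131 133 135 134 135 135 134 133 134 135
  135 136 134 133 133 135 135 134 134 133 134 132 132 135 133 132]
 [135 135 138 138 135 134 132 132 131 132 133 136 135 135 133 134 135 136
  137 137 134 134 134 136 135 134 133 134 132 131 133 134 134 132]
 [137 137 136 137 136 135 132 131 131 131 135 136 136 134 134 134 135 136
  135 136 135 133 134 135 136 135 133 134 133 133 131 133 134 133]]
```

View pics/c2.png

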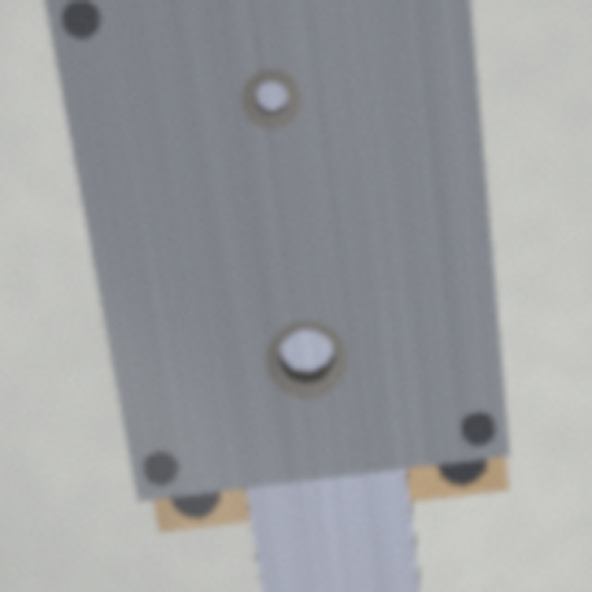

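```bash
python3 - <<'E'
from h import *
import pickle
o,w=pickle.load(open("jig.pkl","rb"))
g=cv2.GaussianBlur(cv2.cvtColor(w["img"],cv2.COLOR_BGR2GRAY),(3,3),0)
for (u,v) in((323,197),(315,127)):
    r=17
    m=(g[v-r:v+r+1,u-r:u+r+1]<126).astype(np.uint8)
    cs,_=cv2.findContours(m,cv2.RETR_EXTERNAL,cv2.CHAIN_APPROX_NONE)
    c=max(cs,key=cv2.contourArea); e=cv2.fitEllipse(cv2.convexHull(c)); p=np.array(e[0])+[u-r,v-r]
    print(p,e[1:],onz(w,*p,.054))
# strip and plate heights from depth
D=w["depth"]
def pt(u,v):
    X=np.linalg.inv(w["K"])@np.array([u,v,1.])*D[v,u]; return w["R"].T@(X-w["t"])
for u,v in((322,193),(323,195),(340,180),(290,150),(305,50),(335,255),(330,262),(450,150),(315,60),(262,90)): print(u,v,np.round(pt(u,v),4))
E
```

```text
[321.82130527 196.54641342] ((20.06454086303711, 21.793048858642578), 88.87682342529297) [ 0.49252975 -0.17170395  0.054     ]
[312.20877838 126.08867073] ((15.875472068786621, 16.58605194091797), 160.62686157226562) [ 0.54755851 -0.14793292  0.054     ]
322 193 [ 0.4894 -0.1729  0.0316]
323 195 [ 0.4878 -0.1743  0.0316]
340 180 [ 0.5109 -0.1825  0.0541]
290 150 [ 0.5239 -0.1355  0.0539]
305 50 [ 0.5735 -0.1474  0.3332]
335 255 [ 0.432  -0.2025  0.032 ]
330 262 [ 0.4238 -0.1998  0.033 ]
450 150 [ 5.574e-01 -2.844e-01  5.000e-04]
315 60 [ 0.5976 -0.136   0.031 ]
262 90 [ 0.5619 -0.0954  0.0077]
```

Hole estimate: (0.4925, -0.1717). The depth image puts the strip's face at about z = 0.032. Next I'll move over to the punch.

Request:
step_arm(
  targets=[
    {"dx":0.025,"dy":-0.044,"dz":-0.006,"rx":0,"ry":0,"rz":0},
    {"dx":0.055,"dy":-0.097,"dz":-0.018,"rx":0,"ry":0,"rz":0},
    {"dx":0.085,"dy":-0.15,"dz":-0.03,"rx":-0.1,"ry":0,"rz":0},
    {"dx":0.115,"dy":-0.203,"dz":-0.04,"rx":-0.1,"ry":0,"rz":0},
    {"dx":0.145,"dy":-0.256,"dz":-0.04,"rx":-0.1,"ry":0,"rz":0},
  ],
)

```text
time: 2.22
position: [0.5642, 0.1145, 0.2317]
tool_rot: [0.991, 0.136, 0.001, 0.001]
ft_force: [1.5, 0.2, 0.2]
grip_width: 0.0868
```

```bash
python3 - <<'E'
from h import *
from rig import telemetry
goto(telemetry.get_obs(),(.576,.1745,.225),15.7)
E
```

```text
now 2.225 [0.5642 0.1145 0.2317] yaw 15.60 tilt [ 0.18 -0.13] F [1.46 0.19 0.18] w 0.0868
shift mm [ 27.5 -54.6   6.6] turn [ 0.17 -0.14 -0.1 ]
```

Request:
step_arm(
  targets=[
    {"dx":0.014,"dy":-0.027,"dz":0.003,"rx":0.1,"ry":-0.1,"rz":0},
    {"dx":0.0275,"dy":-0.0545,"dz":0.0065,"rx":0.1,"ry":-0.1,"rz":0},
    {"dx":0.0275,"dy":-0.0545,"dz":0.0065,"rx":0.1,"ry":-0.1,"rz":0},
    {"dx":0.0275,"dy":-0.0545,"dz":0.0065,"rx":0.1,"ry":-0.1,"rz":0},
    {"dx":0.0275,"dy":-0.0545,"dz":0.0065,"rx":0.1,"ry":-0.1,"rz":0},
  ],
)

```text
time: 2.85
position: [0.5761, 0.1727, 0.2252]
tool_rot: [0.991, 0.135, 0.0, 0.001]
ft_force: [-0.1, -0.5, -0.5]
grip_width: 0.0869
```

```bash
python3 - <<'E'
from h import *
from rig import telemetry,viewer
import pickle
w=viewer.camera("wrist"); o=telemetry.get_obs(); pickle.dump((o,w),open("pun.pkl","wb"))
cv2.imwrite("pics/d_w.png",w["img"])
goto(o,(.576,.1745,.225),15.7)
for z in(.065,.15): print(proj(w,(.576,.1745,z)))
E
```

```text
now 2.9 [0.5761 0.1729 0.2252] yaw 15.48 tilt [ 0.06 -0.08] F [ 0.58  0.06 -0.24] w 0.0871
shift mm [ 0.3 -1.6  0.2] turn [ 0.09 -0.03 -0.22]
[317.94471636 187.54427705]
[317.40347844 220.06516499]
```

View pics/d_w.png

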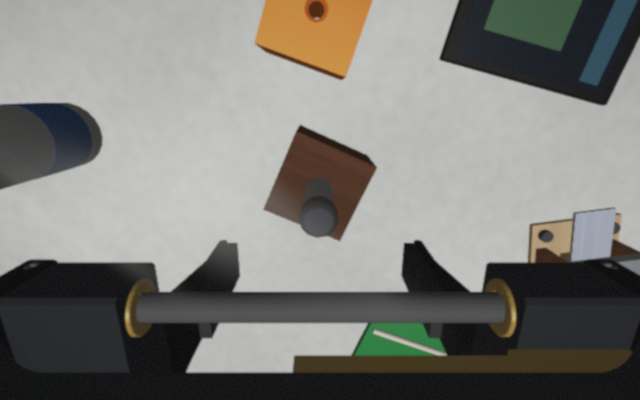

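The wrist view shows the punch's cap at about (319,216) on the brown stand. I'll fit its outline.

```bash
python3 - <<'E'
from h import *
import pickle
o,w=pickle.load(open("pun.pkl","rb"))
im=cv2.GaussianBlur(w["img"],(3,3),0).astype(int)
m=(((im[...,2]-im[...,0])<14)&(im.max(2)<110)).astype(np.uint8)
m[:,:285]=0;m[:,355:]=0;m[:165]=0;m[238:]=0
n,l,st,_=cv2.connectedComponentsWithStats(m); i=l[216,319]; print(st[i])
mm=(l==i)
for v in range(178,238,3):
    c=np.flatnonzero(mm[v]); print(v,(c[0],c[-1],(c[0]+c[-1])/2,len(c)) if len(c) else None)
cv2.imwrite("pics/d2.png",cv2.resize(w["img"][120:250,250:390],None,fx=4,fy=4,interpolation=cv2.INTER_CUBIC))
E
```

```text
[ 299  178   39   59 1682]
178 (np.int64(317), np.int64(321), np.float64(319.0), 5)
181 (np.int64(310), np.int64(327), np.float64(318.5), 18)
184 (np.int64(308), np.int64(329), np.float64(318.5), 22)
187 (np.int64(306), np.int64(331), np.float64(318.5), 26)
190 (np.int64(306), np.int64(331), np.float64(318.5), 26)
193 (np.int64(306), np.int64(331), np.float64(318.5), 26)
196 (np.int64(305), np.int64(331), np.float64(318.0), 27)
199 (np.int64(305), np.int64(331), np.float64(318.0), 27)
202 (np.int64(304), np.int64(332), np.float64(318.0), 29)
205 (np.int64(303), np.int64(333), np.float64(318.0), 31)
208 (np.int64(301), np.int64(335), np.float64(318.0), 35)
211 (np.int64(300), np.int64(336), np.float64(318.0), 37)
214 (np.int64(300), np.int64(337), np.float64(318.5), 38)
217 (np.int64(299), np.int64(337), np.float64(318.0), 39)
220 (np.int64(299), np.int64(337), np.float64(318.0), 39)
223 (np.int64(300), np.int64(336), np.float64(318.0), 37)
226 (np.int64(302), np.int64(335), np.float64(318.5), 34)
229 (np.int64(304), np.int64(333), np.float64(318.5), 30)
232 (np.int64(307), np.int64(330), np.float64(318.5), 24)
235 (np.int64(313), np.int64(326), np.float64(319.5), 14)
```

View pics/d2.png

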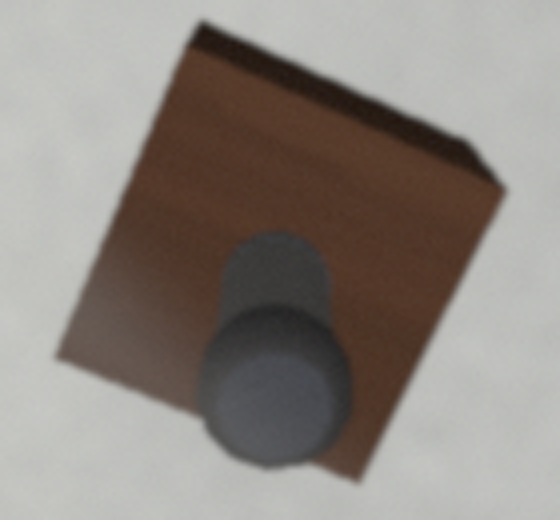

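```bash
python3 - <<'E'
from h import *
import pickle
o,w=pickle.load(open("pun.pkl","rb"))
tx=Ro.from_quat(o["tool_rot"]).as_matrix()[:,0]
print(onz(w,318.5,177.5,.065)-.012*tx, onz(w,318.3,218,.137), onz(w,318.3,217,.141))
# stand top corners
P=[(200,48),(505,190),(362,480),(58,357)]
Q=[onz(w,250+a/4,120+b/4,.065) for a,b in P]; print(np.round(Q,4),np.mean(Q,0), [np.linalg.norm(Q[i]-Q[i-1]) for i in range(4)])
goto(o,(.576,.174,.225),15.7)
E
```

```text
[0.57379112 0.17333673 0.06499298] [0.57295058 0.17306683 0.137     ] [0.57512341 0.17365033 0.141     ]
[[0.6207 0.2032 0.065 ]
 [0.6084 0.1283 0.065 ]
 [0.5308 0.1393 0.065 ]
 [0.542  0.2176 0.065 ]] [0.5754775  0.17210043 0.065     ] [np.float64(0.08001488397141411), np.float64(0.07590514879699647), np.float64(0.0783718730654001), np.float64(0.07913905481036294)]
now 2.9 [0.5761 0.1729 0.2252] yaw 15.48 tilt [ 0.06 -0.08] F [ 0.58  0.06 -0.24] w 0.0871
shift mm [ 0.2 -1.1  0.2] turn [ 0.09 -0.03 -0.22]
```

Punch axis is at about (0.5745, 0.1733). I'll descend around it.

Request:
step_arm(
  targets=[
    {"dx":-0.0014,"dy":-0.0008,"dz":0.02,"rx":0.1,"ry":0,"rz":0},
    {"dx":-0.0014,"dy":-0.0008,"dz":0.045,"rx":0.1,"ry":0,"rz":0},
    {"dx":-0.0014,"dy":-0.0008,"dz":0.07,"rx":0.1,"ry":0,"rz":0},
    {"dx":-0.0014,"dy":-0.0008,"dz":0.095,"rx":0.1,"ry":0,"rz":0},
    {"dx":-0.0014,"dy":-0.0008,"dz":0.105,"rx":0.1,"ry":0,"rz":0},
  ],
)

```text
time: 3.52
position: [0.5739, 0.1722, 0.119]
tool_rot: [0.991, 0.134, -0.001, -0.0]
ft_force: [-0.3, -0.3, -0.5]
grip_width: 0.0866
```

```bash
python3 - <<'E'
from h import *
from rig import telemetry
goto(telemetry.get_obs(),(.5745,.1733,.110),15.5)
E
```

```text
now 3.525 [0.5739 0.1722 0.119 ] yaw 15.42 tilt [-0.12 -0.  ] F [-0.34 -0.32 -0.49] w 0.0866
shift mm [ 0.9 -0.9  9. ] turn [-0.03  0.12 -0.08]
```

Reach the grasp pose with verticality corrected, settle, then close.

Request:
step_arm(
  targets=[
    {"dx":0.0008,"dy":-0.0009,"dz":0.006,"rx":0,"ry":0.1,"rz":0},
    {"dx":0.0008,"dy":-0.0009,"dz":0.009,"rx":0,"ry":0.1,"rz":0},
    {"dx":0.0008,"dy":-0.0009,"dz":0.009,"rx":0,"ry":0.1,"rz":0},
    {"dx":0.0008,"dy":-0.0009,"dz":0.009,"rx":0,"ry":0.1,"rz":0},
    {"dx":0.0008,"dy":-0.0009,"dz":0.009,"rx":0,"ry":0.1,"rz":0},
  ],
)

```text
time: 4.15
position: [0.5746, 0.1734, 0.1105]
tool_rot: [0.991, 0.134, 0.0, -0.0]
ft_force: [-0.9, -0.1, -0.0]
grip_width: 0.0871
```

```bash
python3 - <<'E'
from h import *
from rig import telemetry,viewer
w=viewer.camera("wrist");cv2.imwrite("pics/e_w.png",w["img"])
goto(telemetry.get_obs(),(.5745,.1733,.110),15.5)
E
```

```text
now 4.2 [0.5746 0.1734 0.1104] yaw 15.43 tilt [0.02 0.03] F [1.2  0.2  0.77] w 0.0872
shift mm [-0.1  0.   0.4] turn [-0.02 -0.02 -0.07]
```

View pics/e_w.png

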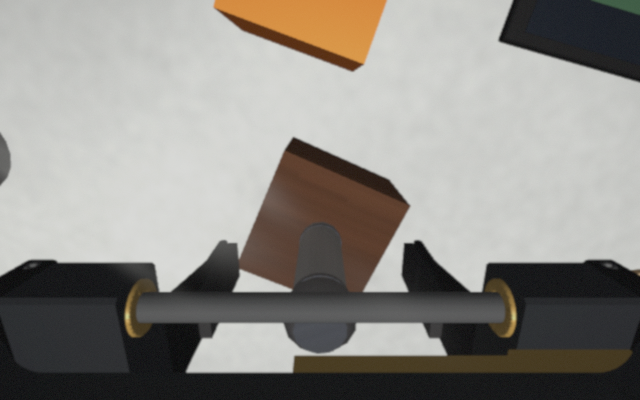

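The punch is centred between the fingers, barrel at about (320,255). Closing now.

Request:
step_arm(
  targets=[
    {"dx":0,"dy":0,"dz":0,"rx":0,"ry":0,"rz":0},
    {"dx":0,"dy":0,"dz":0,"rx":0,"ry":0,"rz":0},
    {"dx":0,"dy":0,"dz":0,"rx":0,"ry":0,"rz":0},
    {"dx":0,"dy":0,"dz":0,"rx":0,"ry":0,"rz":0},
    {"dx":0,"dy":0,"dz":0,"rx":0,"ry":0,"rz":0},
  ],
  gripper=0,
  force=50,
)

```text
time: 4.82
position: [0.5746, 0.1733, 0.1104]
tool_rot: [0.991, 0.134, 0.0, -0.0]
ft_force: [0.0, 0.6, 0.2]
grip_width: 0.0453
```

Request:
step_arm(
  targets=[
    {"dx":0,"dy":0,"dz":0,"rx":0,"ry":0,"rz":0},
    {"dx":0,"dy":0,"dz":0,"rx":0,"ry":0,"rz":0},
    {"dx":0,"dy":0,"dz":0,"rx":0,"ry":0,"rz":0},
    {"dx":0,"dy":0,"dz":0,"rx":0,"ry":0,"rz":0},
    {"dx":0,"dy":0,"dz":0,"rx":0,"ry":0,"rz":0},
  ],
)

```text
time: 5.45
position: [0.5746, 0.1734, 0.1103]
tool_rot: [0.991, 0.134, 0.0, -0.0]
ft_force: [-0.9, 0.5, -0.4]
grip_width: 0.0254
```

```bash
python3 - <<'E'
from h import *
from rig import telemetry,viewer
w=viewer.camera("wrist");cv2.imwrite("pics/f_w.png",w["img"])
goto(telemetry.get_obs(),(.5745,.1733,.21),15.5)
E
```

```text
now 5.5 [0.5746 0.1734 0.1104] yaw 15.43 tilt [0.01 0.03] F [ 0.36 -0.14 -0.74] w 0.0253
shift mm [ -0.    0.  -99.6] turn [-0.03 -0.02 -0.07]
```

View pics/f_w.png

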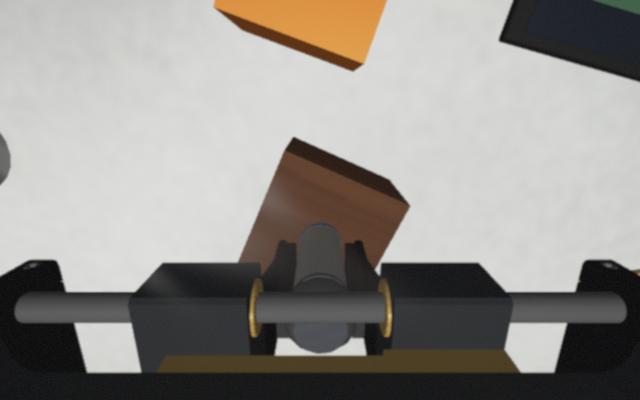

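Fingers are nearly on the barrel (25.3 mm). I'll close for one more call.

Request:
step_arm(
  targets=[
    {"dx":0,"dy":0,"dz":0,"rx":0,"ry":0,"rz":0},
    {"dx":0,"dy":0,"dz":0,"rx":0,"ry":0,"rz":0},
    {"dx":0,"dy":0,"dz":0,"rx":0,"ry":0,"rz":0},
    {"dx":0,"dy":0,"dz":0,"rx":0,"ry":0,"rz":0},
    {"dx":0,"dy":0,"dz":0,"rx":0,"ry":0,"rz":0},
  ],
)

```text
time: 6.12
position: [0.5745, 0.1734, 0.1103]
tool_rot: [0.991, 0.134, 0.0, -0.0]
ft_force: [-1.3, -0.7, 0.3]
grip_width: 0.0254
```

```bash
python3 - <<'E'
from h import *
from rig import telemetry,viewer
goto(telemetry.get_obs(),(.5745,.1733,.20),15.5)
E
```

```text
now 6.125 [0.5745 0.1734 0.1103] yaw 15.43 tilt [0.01 0.03] F [-1.3  -0.75  0.3 ] w 0.0254
shift mm [ -0.    0.  -89.7] turn [-0.03 -0.02 -0.07]
```

Gripped: 25.4 mm reading, steady. Grasp pose is (0.5745, 0.1734, 0.1103). Lifting straight up.

Request:
step_arm(
  targets=[
    {"dx":0,"dy":0,"dz":-0.008,"rx":0,"ry":0,"rz":0},
    {"dx":0,"dy":0,"dz":-0.025,"rx":0,"ry":0,"rz":0},
    {"dx":0,"dy":0,"dz":-0.05,"rx":0,"ry":0,"rz":0},
    {"dx":0,"dy":0,"dz":-0.075,"rx":0,"ry":0,"rz":0},
    {"dx":0,"dy":0,"dz":-0.09,"rx":0,"ry":0,"rz":0},
  ],
)

```text
time: 6.75
position: [0.5753, 0.1734, 0.2028]
tool_rot: [0.991, 0.134, 0.002, -0.0]
ft_force: [-0.0, 0.3, -1.7]
grip_width: 0.0249
```

```bash
python3 - <<'E'
from h import *
from rig import telemetry,viewer
w=viewer.camera("wrist");cv2.imwrite("pics/g_w.png",w["img"])
goto(telemetry.get_obs(),(.4927,-.172,.20),15.5)
E
```

```text
now 6.8 [0.5761 0.1736 0.2043] yaw 15.43 tilt [0.35 0.07] F [ 0.42 -0.27 -0.86] w 0.0253
shift mm [-172.4  310.9    3.3] turn [ 0.03 -0.35 -0.07]
```

View pics/g_w.png

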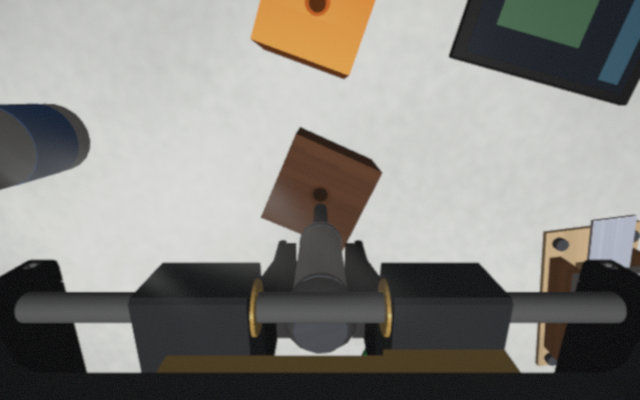

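The punch is out: nose tip at about (320,206), stand hole at (320,195). Carrying it to the jig.

Request:
step_arm(
  targets=[
    {"dx":-0.02,"dy":0.036,"dz":0,"rx":0,"ry":-0.3,"rz":0},
    {"dx":-0.045,"dy":0.081,"dz":0,"rx":0,"ry":-0.3,"rz":0},
    {"dx":-0.072,"dy":0.13,"dz":0,"rx":0,"ry":-0.3,"rz":0},
    {"dx":-0.099,"dy":0.179,"dz":0,"rx":0,"ry":-0.3,"rz":0},
    {"dx":-0.124,"dy":0.224,"dz":0,"rx":0,"ry":-0.3,"rz":0},
  ],
)

```text
time: 7.42
position: [0.5154, -0.077, 0.2035]
tool_rot: [0.991, 0.134, 0.0, 0.0]
ft_force: [1.1, 0.5, -2.5]
grip_width: 0.0255
```

```bash
python3 - <<'E'
from h import *
from rig import telemetry,viewer
goto(telemetry.get_obs(),(.4927,-.172,.19),15.5)
E
```

```text
now 7.425 [ 0.5154 -0.077   0.2035] yaw 15.42 tilt [ 0.04 -0.02] F [ 1.06  0.53 -2.49] w 0.0255
shift mm [-47.1  85.5  13.5] turn [ 0.03 -0.03 -0.08]
```

Request:
step_arm(
  targets=[
    {"dx":-0.022,"dy":0.04,"dz":0.006,"rx":0,"ry":0,"rz":0},
    {"dx":-0.039,"dy":0.071,"dz":0.01,"rx":0,"ry":0,"rz":0},
    {"dx":-0.047,"dy":0.0855,"dz":0.0135,"rx":0,"ry":0,"rz":0},
    {"dx":-0.047,"dy":0.0855,"dz":0.0135,"rx":0,"ry":0,"rz":0},
    {"dx":-0.047,"dy":0.0855,"dz":0.0135,"rx":0,"ry":0,"rz":0},
  ],
)

```text
time: 8.05
position: [0.4929, -0.1706, 0.19]
tool_rot: [0.991, 0.135, 0.0, -0.0]
ft_force: [0.5, -0.1, -2.0]
grip_width: 0.0256
```

```bash
python3 - <<'E'
from h import *
from rig import telemetry,viewer
import pickle
for i in range(2): w=viewer.camera("wrist"); o=telemetry.get_obs(); print(o["position"])
cv2.imwrite("pics/h_w.png",w["img"]); cv2.imwrite("pics/h2.png",cv2.resize(w["img"][150:270,250:390],None,fx=4,fy=4,interpolation=cv2.INTER_CUBIC))
pickle.dump((o,w),open("al.pkl","wb"))
goto(o,(.4927,-.172,.19),15.5)
E
```

```text
[ 0.49298666 -0.17054595  0.1900374 ]
[ 0.49303899 -0.17055087  0.1900718 ]
now 8.15 [ 0.493  -0.1706  0.1901] yaw 15.53 tilt [0.04 0.01] F [ 0.31 -1.34 -1.54] w 0.0255
shift mm [-0.7  1.3  0.1] turn [ 0.   -0.04  0.03]
```

View pics/h_w.png

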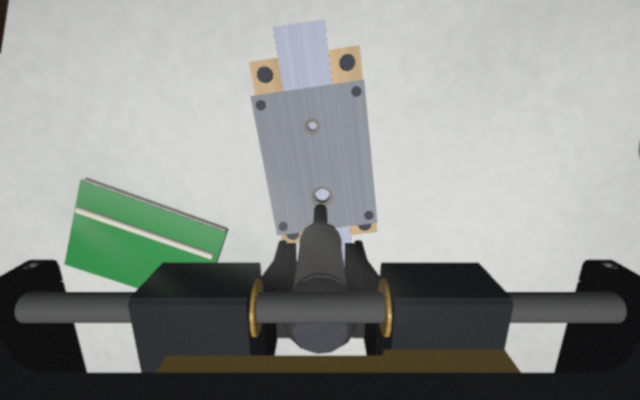

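View pics/h2.png

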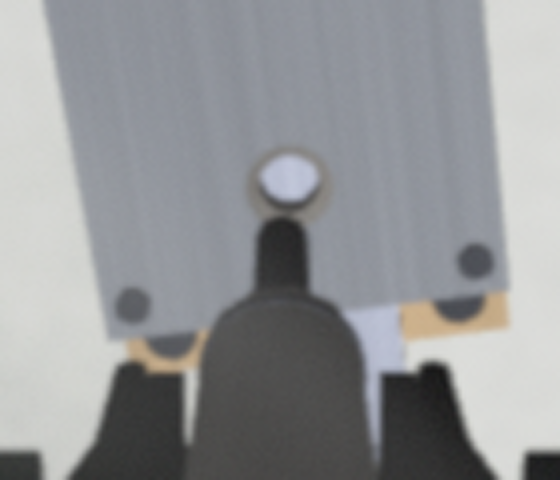

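```bash
python3 - <<'E'
from h import *
import pickle
o,w=pickle.load(open("al.pkl","rb"))
R=Ro.from_quat(o["tool_rot"]).as_matrix(); tx=R[:,0]
zs=o["position"][2]-.0453
print(o["position"])
h=onz(w,322.2,196.5,.054); t=onz(w,320.4,204.2,zs-.058)-.002*tx; t2=onz(w,320.5,206,zs-.051)-.005*tx; s=onz(w,320.9,223.7,zs)-.012*tx
for n,p in zip(("hole","tip","taper","shoulder"),(h,t,t2,s)): print(n,np.round(p,4),"rel hole, tool axes mm",np.round(R.T@(p-h)*1000,1))
print("pred tip px if aligned with tcp",proj(w,o["position"]+R@[.002,0,.1033]))
E
```

```text
[ 0.49303899 -0.17055087  0.1900718 ]
hole [ 0.4925 -0.1725  0.054 ] rel hole, tool axes mm [0. 0. 0.]
tip [ 0.4937 -0.1705  0.0868] rel hole, tool axes mm [  1.7  -1.6 -32.8]
taper [ 0.4917 -0.1711  0.0938] rel hole, tool axes mm [ -0.4  -1.5 -39.8]
shoulder [ 0.4906 -0.1716  0.1448] rel hole, tool axes mm [ -1.5  -1.3 -90.8]
pred tip px if aligned with tcp [320.23334283 204.97996573]
```

The hole is (0.4925, -0.1725), consistent with the first estimate. Shift needed is about dx -0.5, dy +1.5 mm. Descending to just above the mouth.

Request:
step_arm(
  targets=[
    {"dx":-0.0005,"dy":0.0015,"dz":0.006,"rx":0,"ry":0,"rz":0},
    {"dx":-0.0006,"dy":0.0016,"dz":0.016,"rx":0,"ry":0,"rz":0},
    {"dx":-0.0006,"dy":0.0016,"dz":0.025,"rx":0,"ry":0,"rz":0},
    {"dx":-0.0006,"dy":0.0016,"dz":0.025,"rx":0,"ry":0,"rz":0},
    {"dx":-0.0006,"dy":0.0016,"dz":0.025,"rx":0,"ry":0,"rz":0},
  ],
)

```text
time: 8.78
position: [0.493, -0.1723, 0.1649]
tool_rot: [0.991, 0.135, 0.0, -0.0]
ft_force: [0.4, 0.3, -2.0]
grip_width: 0.0256
```

```bash
python3 - <<'E'
from h import *
from rig import telemetry,viewer
w=viewer.camera("wrist"); o=telemetry.get_obs()
cv2.imwrite("pics/i2.png",cv2.resize(w["img"][150:270,250:390],None,fx=4,fy=4,interpolation=cv2.INTER_CUBIC))
goto(o,(.4925,-.1723,.15),15.5)
E
```

```text
now 8.825 [ 0.4931 -0.1724  0.1652] yaw 15.52 tilt [ 0.06 -0.  ] F [ 0.51  0.9  -2.76] w 0.025
shift mm [-0.5 -0.3 15.2] turn [ 0.02 -0.05  0.02]
```

View pics/i2.png

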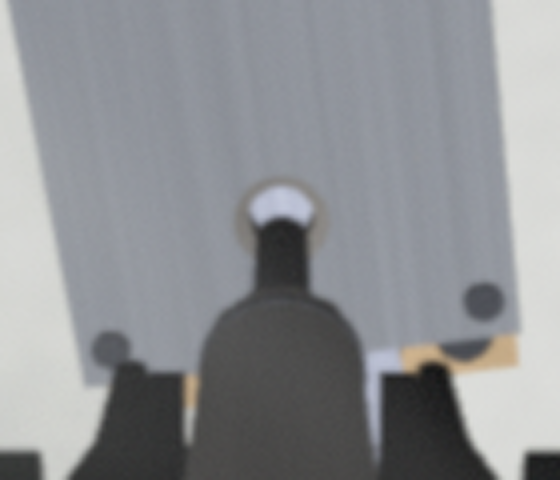

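Over the mouth, the tip at crop (282,218) is centred on the rim (x≈282) and in line along the other axis once lowered. Entering the hole.

Request:
step_arm(
  targets=[
    {"dx":-0.0003,"dy":0,"dz":0.004,"rx":0,"ry":0,"rz":0},
    {"dx":-0.0003,"dy":0,"dz":0.008,"rx":0,"ry":0,"rz":0},
    {"dx":-0.0003,"dy":0,"dz":0.012,"rx":0,"ry":0,"rz":0},
    {"dx":-0.0003,"dy":0,"dz":0.016,"rx":0,"ry":0,"rz":0},
    {"dx":-0.0003,"dy":0,"dz":0.017,"rx":0,"ry":0,"rz":0},
  ],
)

```text
time: 9.45
position: [0.4926, -0.1724, 0.1478]
tool_rot: [0.991, 0.135, 0.0, -0.0]
ft_force: [-0.6, 0.2, -1.6]
grip_width: 0.0256
```

```bash
python3 - <<'E'
from h import *
from rig import telemetry,viewer
w=viewer.camera("wrist"); o=telemetry.get_obs()
cv2.imwrite("pics/j2.png",cv2.resize(w["img"][150:270,250:390],None,fx=4,fy=4,interpolation=cv2.INTER_CUBIC))
goto(o,(.4929,-.1723,.140),15.5); print(o["moment"])
E
```

```text
now 9.5 [ 0.4927 -0.1724  0.1478] yaw 15.52 tilt [0.02 0.02] F [ 1.05 -0.53 -1.97] w 0.0254
shift mm [ 0.3 -0.   7.8] turn [-0.01 -0.03  0.02]
[ 0.01445725  0.0144305  -0.0032204 ]
```

View pics/j2.png

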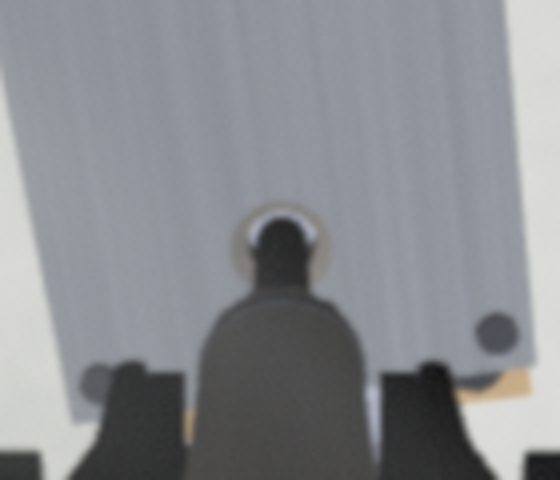

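The nose is in the hole with no side force; baseline Fz ≈ -1.9 N (the punch's weight). Approaching the strip.

Request:
step_arm(
  targets=[
    {"dx":0,"dy":0,"dz":0.002,"rx":0,"ry":0,"rz":0},
    {"dx":0,"dy":0,"dz":0.004,"rx":0,"ry":0,"rz":0},
    {"dx":0,"dy":0,"dz":0.006,"rx":0,"ry":0,"rz":0},
    {"dx":0,"dy":0,"dz":0.008,"rx":0,"ry":0,"rz":0},
    {"dx":0,"dy":0,"dz":0.008,"rx":0,"ry":0,"rz":0},
  ],
)

```text
time: 10.12
position: [0.4925, -0.1724, 0.1396]
tool_rot: [0.991, 0.135, 0.0, -0.0]
ft_force: [0.2, 0.3, -1.9]
grip_width: 0.0253
```

```bash
cat > f.py <<'E'
from h import *
from rig import telemetry,viewer
F=[];P=[]
for i in range(3):
    viewer.camera("wrist"); o=telemetry.get_obs(); F.append(o["ft_force"]);P.append(o["position"])
print(round(o["time"],2),"F",np.round(np.mean(F,0),2),"P",np.round(np.mean(P,0),5), "M",np.round(o["moment"],2))
E
python3 f.py
```

```text
10.28 F [-0.1  -0.01 -2.07] P [ 0.49268 -0.17242  0.13979] M [ 0.01 -0.02 -0.01]
```

Request:
step_arm(
  targets=[
    {"dx":0,"dy":0,"dz":0.001,"rx":0,"ry":0,"rz":0},
    {"dx":0,"dy":0,"dz":0.002,"rx":0,"ry":0,"rz":0},
    {"dx":0,"dy":0,"dz":0.002,"rx":0,"ry":0,"rz":0},
    {"dx":0,"dy":0,"dz":0.002,"rx":0,"ry":0,"rz":0},
    {"dx":0,"dy":0,"dz":0.002,"rx":0,"ry":0,"rz":0},
  ],
)

```text
time: 10.9
position: [0.4927, -0.1725, 0.1379]
tool_rot: [0.991, 0.135, 0.0, -0.0]
ft_force: [0.7, -0.2, -1.8]
grip_width: 0.0254
```

```bash
python3 f.py
```

```text
11.05 F [-0.49  0.03 -1.46] P [ 0.49274 -0.17245  0.13787] M [-0.01 -0.   -0.04]
```

Request:
step_arm(
  targets=[
    {"dx":0,"dy":0,"dz":0.001,"rx":0,"ry":0,"rz":0},
    {"dx":0,"dy":0,"dz":0.0015,"rx":0,"ry":0,"rz":0},
    {"dx":0,"dy":0,"dz":0.0015,"rx":0,"ry":0,"rz":0},
    {"dx":0,"dy":0,"dz":0.0015,"rx":0,"ry":0,"rz":0},
    {"dx":0,"dy":0,"dz":0.0015,"rx":0,"ry":0,"rz":0},
  ],
)

```text
time: 11.68
position: [0.4928, -0.1725, 0.1364]
tool_rot: [0.991, 0.135, 0.0, -0.0]
ft_force: [0.8, 0.7, -1.8]
grip_width: 0.0254
```

```bash
python3 f.py
```

```text
11.82 F [ 0.77 -0.24 -2.27] P [ 0.49274 -0.17245  0.13638] M [0.01 0.03 0.01]
```

No contact yet at TCP z = 0.1364. I'll keep stepping.

Request:
step_arm(
  targets=[
    {"dx":0,"dy":0,"dz":0.001,"rx":0,"ry":0,"rz":0},
    {"dx":0,"dy":0,"dz":0.001,"rx":0,"ry":0,"rz":0},
    {"dx":0,"dy":0,"dz":0.001,"rx":0,"ry":0,"rz":0},
    {"dx":0,"dy":0,"dz":0.001,"rx":0,"ry":0,"rz":0},
    {"dx":0,"dy":0,"dz":0.001,"rx":0,"ry":0,"rz":0},
  ],
)

```text
time: 12.45
position: [0.4928, -0.1725, 0.1354]
tool_rot: [0.991, 0.135, 0.0, -0.0]
ft_force: [-0.6, 0.4, -1.9]
grip_width: 0.0253
```

```bash
python3 f.py
```

```text
12.6 F [ 0.17  0.69 -1.95] P [ 0.49275 -0.17245  0.1354 ] M [ 0.06 -0.02 -0.  ]
```

Request:
step_arm(
  targets=[
    {"dx":0,"dy":0,"dz":0.001,"rx":0,"ry":0,"rz":0},
    {"dx":0,"dy":0,"dz":0.001,"rx":0,"ry":0,"rz":0},
    {"dx":0,"dy":0,"dz":0.001,"rx":0,"ry":0,"rz":0},
    {"dx":0,"dy":0,"dz":0.001,"rx":0,"ry":0,"rz":0},
    {"dx":0,"dy":0,"dz":0.001,"rx":0,"ry":0,"rz":0},
  ],
)

```text
time: 13.22
position: [0.4928, -0.1725, 0.1345]
tool_rot: [0.991, 0.135, 0.0, 0.0]
ft_force: [-0.8, 0.7, 0.4]
grip_width: 0.0256
```

```bash
python3 f.py
```

```text
13.38 F [-0.18 -0.23  0.44] P [ 0.49285 -0.17253  0.1345 ] M [-0.04 -0.01  0.04]
```

Contact felt: Fz rose 2.4 N at z = 0.1345, so contact is at about 0.1347 (strip face ≈ 0.0314, in agreement with depth). Pressing in measured steps.

Request:
step_arm(
  targets=[
    {"dx":0,"dy":0,"dz":0.001,"rx":0,"ry":0,"rz":0},
    {"dx":0,"dy":0,"dz":0.002,"rx":0,"ry":0,"rz":0},
    {"dx":0,"dy":0,"dz":0.002,"rx":0,"ry":0,"rz":0},
    {"dx":0,"dy":0,"dz":0.002,"rx":0,"ry":0,"rz":0},
    {"dx":0,"dy":0,"dz":0.002,"rx":0,"ry":0,"rz":0},
  ],
  force=60,
)

```text
time: 14.0
position: [0.4933, -0.1727, 0.1331]
tool_rot: [0.991, 0.135, 0.001, 0.0]
ft_force: [0.7, 0.7, 5.1]
grip_width: 0.0252
```

```bash
python3 f.py
```

```text
14.15 F [-0.23  0.44  5.55] P [ 0.49333 -0.17275  0.13309] M [ 0.13  0.   -0.  ]
```

Request:
step_arm(
  targets=[
    {"dx":0,"dy":0,"dz":0.001,"rx":0,"ry":0,"rz":0},
    {"dx":0,"dy":0,"dz":0.0015,"rx":0,"ry":0,"rz":0},
    {"dx":0,"dy":0,"dz":0.0015,"rx":0,"ry":0,"rz":0},
    {"dx":0,"dy":0,"dz":0.0015,"rx":0,"ry":0,"rz":0},
    {"dx":0,"dy":0,"dz":0.0015,"rx":0,"ry":0,"rz":0},
  ],
)

```text
time: 14.78
position: [0.4938, -0.1729, 0.1324]
tool_rot: [0.991, 0.135, 0.002, 0.001]
ft_force: [-0.1, 0.9, 8.2]
grip_width: 0.0254
```

```bash
python3 f.py
```

```text
14.93 F [-0.37  0.35  7.07] P [ 0.49383 -0.1729   0.13239] M [0.2  0.07 0.02]
```

```bash
python3 - <<'E'
from h import *
from rig import telemetry
goto(telemetry.get_obs(),(.4928,-.1725,.130),15.5)
E
```

```text
now 14.925 [ 0.4938 -0.1729  0.1324] yaw 15.51 tilt [ 0.2  -0.07] F [-0.29  0.67  6.95] w 0.025
shift mm [-0.9 -0.7  2.4] turn [ 0.12 -0.18  0.01]
```

The arm flexes about 0.1 mm/N and is creeping sideways by about 1 mm, so I'll correct that while pressing on.

Request:
step_arm(
  targets=[
    {"dx":-0.0009,"dy":-0.0005,"dz":0.001,"rx":0.1,"ry":-0.2,"rz":0},
    {"dx":-0.0012,"dy":-0.0006,"dz":0.002,"rx":0.15,"ry":-0.3,"rz":0},
    {"dx":-0.0012,"dy":-0.0006,"dz":0.0023,"rx":0.15,"ry":-0.3,"rz":0},
    {"dx":-0.0012,"dy":-0.0006,"dz":0.0023,"rx":0.15,"ry":-0.3,"rz":0},
    {"dx":-0.0012,"dy":-0.0006,"dz":0.0023,"rx":0.15,"ry":-0.3,"rz":0},
  ],
)

```text
time: 15.55
position: [0.4934, -0.173, 0.1312]
tool_rot: [0.991, 0.135, -0.0, 0.001]
ft_force: [-0.1, 0.7, 9.3]
grip_width: 0.025
```

```bash
python3 f.py;  python3 - <<'E'
from h import *
from rig import telemetry
goto(telemetry.get_obs(),(.4928,-.1725,.130),15.5)
E
```

```text
15.7 F [-0.03  0.61  8.18] P [ 0.4934  -0.17304  0.13121] M [ 0.16  0.08 -0.03]
now 15.7 [ 0.4934 -0.173   0.1312] yaw 15.51 tilt [ 0.   -0.07] F [0.38 1.09 7.96] w 0.0249
shift mm [-0.4 -0.7  1.2] turn [0.07 0.01 0.01]
```

Net 10.3 N at about 3.6 mm fits the spring's curve, so there's no slip. On to the peak.

Request:
step_arm(
  targets=[
    {"dx":-0.0005,"dy":-0.0005,"dz":0.0015,"rx":0.1,"ry":-0.1,"rz":0},
    {"dx":-0.0007,"dy":-0.0007,"dz":0.0024,"rx":0.1,"ry":-0.2,"rz":0},
    {"dx":-0.0008,"dy":-0.0008,"dz":0.0024,"rx":0.1,"ry":-0.2,"rz":0},
    {"dx":-0.0008,"dy":-0.0008,"dz":0.0024,"rx":0.1,"ry":-0.2,"rz":0},
    {"dx":-0.0008,"dy":-0.0008,"dz":0.0024,"rx":0.1,"ry":-0.2,"rz":0},
  ],
)

```text
time: 16.32
position: [0.4934, -0.1729, 0.13]
tool_rot: [0.991, 0.135, -0.001, 0.001]
ft_force: [-0.2, 0.4, 9.5]
grip_width: 0.0252
```

```bash
python3 f.py;  python3 - <<'E'
from h import *
from rig import telemetry
goto(telemetry.get_obs(),(.4928,-.1725,.129),15.5)
E
```

```text
16.48 F [-0.13  0.22  9.72] P [ 0.49339 -0.17297  0.13005] M [ 0.19  0.08 -0.04]
now 16.475 [ 0.4934 -0.173   0.1301] yaw 15.50 tilt [-0.07 -0.11] F [0.42 0.57 9.67] w 0.025
shift mm [-0.4 -0.6  1.1] turn [0.08 0.09 0.  ]
```

Request:
step_arm(
  targets=[
    {"dx":-0.0005,"dy":-0.0005,"dz":0.0014,"rx":0.1,"ry":0,"rz":0},
    {"dx":-0.0007,"dy":-0.0007,"dz":0.002,"rx":0.1,"ry":0,"rz":0},
    {"dx":-0.0008,"dy":-0.0008,"dz":0.002,"rx":0.15,"ry":0,"rz":0},
    {"dx":-0.0008,"dy":-0.0008,"dz":0.002,"rx":0.15,"ry":0,"rz":0},
    {"dx":-0.0008,"dy":-0.0008,"dz":0.002,"rx":0.15,"ry":0,"rz":0},
  ],
)

```text
time: 17.1
position: [0.4933, -0.1729, 0.1292]
tool_rot: [0.991, 0.135, 0.0, 0.0]
ft_force: [-0.4, 0.6, 9.2]
grip_width: 0.0253
```

```bash
python3 f.py;  python3 - <<'E'
from h import *
from rig import telemetry
goto(telemetry.get_obs(),(.4928,-.1725,.128),15.5)
E
```

```text
17.25 F [0.1  0.63 9.06] P [ 0.49334 -0.17293  0.12925] M [0.11 0.02 0.06]
now 17.25 [ 0.4933 -0.1729  0.1292] yaw 15.50 tilt [ 0.03 -0.04] F [0.23 1.15 9.23] w 0.0252
shift mm [-0.4 -0.6  1.2] turn [ 0.05 -0.02 -0.  ]
```

Past the peak: net force fell from 11.7 to 11.1 N at about 5.6 mm. One more step to about 7 mm, well short of the stop at 10.

Request:
step_arm(
  targets=[
    {"dx":-0.0005,"dy":-0.0005,"dz":0.0014,"rx":0,"ry":0,"rz":0},
    {"dx":-0.0007,"dy":-0.0007,"dz":0.0021,"rx":0,"ry":-0.1,"rz":0},
    {"dx":-0.0008,"dy":-0.0008,"dz":0.0021,"rx":0,"ry":-0.1,"rz":0},
    {"dx":-0.0008,"dy":-0.0008,"dz":0.0021,"rx":0,"ry":-0.1,"rz":0},
    {"dx":-0.0008,"dy":-0.0008,"dz":0.0021,"rx":0,"ry":-0.1,"rz":0},
  ],
)

```text
time: 17.88
position: [0.4932, -0.1728, 0.1282]
tool_rot: [0.991, 0.135, 0.0, 0.001]
ft_force: [0.1, 0.2, 8.3]
grip_width: 0.0252
```

```bash
python3 f.py;  python3 - <<'E'
from h import *
from rig import telemetry
goto(telemetry.get_obs(),(.4928,-.1725,.128),15.5)
E
```

```text
18.02 F [-0.21  0.5   8.38] P [ 0.49317 -0.17279  0.1282 ] M [ 0.11  0.02 -0.01]
now 18.025 [ 0.4932 -0.1728  0.1282] yaw 15.49 tilt [ 0.06 -0.14] F [-0.06  0.51  8.6 ] w 0.0251
shift mm [-0.3 -0.4  0.2] turn [ 0.15 -0.02 -0.01]
```

Net 10.4 N, falling as expected but more slowly than I'd like for certainty. At about 6.5 mm the margin over the 6 mm snap is thin, so I'll go about 1 mm further.

Request:
step_arm(
  targets=[
    {"dx":-0.0004,"dy":-0.0004,"dz":0.0012,"rx":0.1,"ry":0,"rz":0},
    {"dx":-0.0005,"dy":-0.0005,"dz":0.0018,"rx":0.15,"ry":0,"rz":0},
    {"dx":-0.0006,"dy":-0.0006,"dz":0.0018,"rx":0.15,"ry":0,"rz":0},
    {"dx":-0.0006,"dy":-0.0006,"dz":0.0018,"rx":0.15,"ry":0,"rz":0},
    {"dx":-0.0006,"dy":-0.0006,"dz":0.0018,"rx":0.15,"ry":0,"rz":0},
  ],
)

```text
time: 18.65
position: [0.4931, -0.1728, 0.1272]
tool_rot: [0.991, 0.135, 0.001, 0.001]
ft_force: [-0.2, 0.7, 7.0]
grip_width: 0.0246
```

```bash
python3 f.py;  python3 - <<'E'
from h import *
from rig import telemetry,viewer
w=viewer.camera("wrist")
cv2.imwrite("pics/k2.png",cv2.resize(w["img"][150:270,250:390],None,fx=4,fy=4,interpolation=cv2.INTER_CUBIC))
goto(telemetry.get_obs(),(.4928,-.1725,.128),15.5)
E
```

```text
18.8 F [0.31 0.79 6.99] P [ 0.49308 -0.17277  0.12722] M [ 0.14  0.09 -0.01]
now 18.85 [ 0.4931 -0.1728  0.1272] yaw 15.49 tilt [ 0.12 -0.05] F [-0.14 -0.39  6.4 ] w 0.0251
shift mm [-0.2 -0.3 -0.8] turn [ 0.08 -0.1  -0.01]
```

View pics/k2.png

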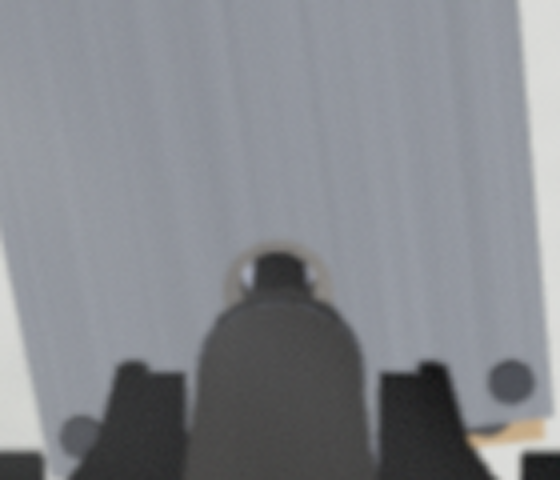

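Net force is now 8.9 N, down from 11.7, at about 7.5 mm: the snap has gone through with room before the stop. Stopping and lifting out.

Request:
step_arm(
  targets=[
    {"dx":-0.0002,"dy":0,"dz":-0.006,"rx":0,"ry":0,"rz":0},
    {"dx":-0.0002,"dy":0,"dz":-0.014,"rx":0,"ry":0,"rz":0},
    {"dx":-0.0002,"dy":0,"dz":-0.026,"rx":0,"ry":0,"rz":0},
    {"dx":-0.0002,"dy":0,"dz":-0.042,"rx":0,"ry":0,"rz":0},
    {"dx":-0.0002,"dy":0,"dz":-0.06,"rx":0,"ry":0,"rz":0},
  ],
)

```text
time: 19.48
position: [0.4923, -0.1725, 0.1876]
tool_rot: [0.991, 0.135, 0.0, 0.0]
ft_force: [-0.0, -0.1, -1.4]
grip_width: 0.0251
```

```bash
python3 f.py;  python3 - <<'E'
from h import *
from rig import telemetry,viewer
w=viewer.camera("wrist"); cv2.imwrite("pics/l.png",w["img"])
goto(telemetry.get_obs(),(.5745,.1734,.205),15.43)
E
```

```text
19.62 F [ 0.74 -0.27 -1.86] P [ 0.49354 -0.17319  0.18891] M [0.04 0.01 0.04]
now 19.675 [ 0.4926 -0.1727  0.1872] yaw 15.50 tilt [ 0.12 -0.05] F [-0.45 -0.58 -2.17] w 0.025
shift mm [ 171.4 -311.6  -17.9] turn [ 0.08 -0.1   0.06]
```

View pics/l.png

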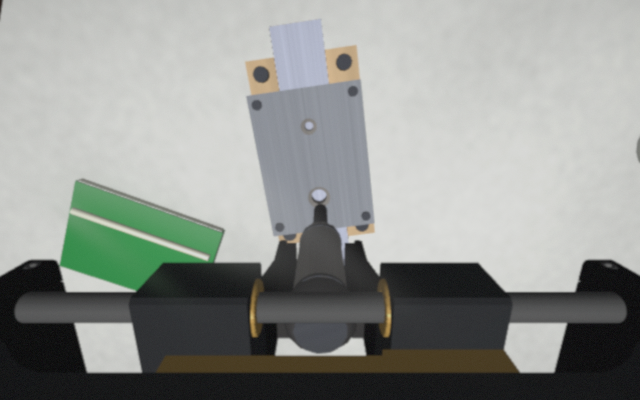

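The punch is out of the jig with its nose extended, tip at (320,205) as before. Returning to the stand.

Request:
step_arm(
  targets=[
    {"dx":0.02,"dy":-0.036,"dz":-0.012,"rx":0,"ry":-0.1,"rz":0},
    {"dx":0.045,"dy":-0.081,"dz":-0.018,"rx":0.1,"ry":-0.1,"rz":0},
    {"dx":0.072,"dy":-0.13,"dz":-0.018,"rx":0.1,"ry":-0.1,"rz":0},
    {"dx":0.099,"dy":-0.179,"dz":-0.018,"rx":0.1,"ry":-0.1,"rz":0},
    {"dx":0.124,"dy":-0.224,"dz":-0.018,"rx":0.1,"ry":-0.1,"rz":0},
  ],
)

```text
time: 20.3
position: [0.5517, 0.0782, 0.204]
tool_rot: [0.991, 0.135, -0.001, -0.0]
ft_force: [-0.3, -0.7, -0.8]
grip_width: 0.0254
```

```bash
python3 - <<'E'
from h import *
from rig import telemetry,viewer
goto(telemetry.get_obs(),(.5745,.1734,.195),15.43)
E
```

```text
now 20.3 [0.5517 0.0782 0.204 ] yaw 15.51 tilt [-0.13  0.02] F [-0.25 -0.73 -0.83] w 0.0254
shift mm [ 47.5 -85.6   8.9] turn [-0.06  0.12  0.08]
```

Request:
step_arm(
  targets=[
    {"dx":0.022,"dy":-0.04,"dz":0.003,"rx":0,"ry":0.1,"rz":0},
    {"dx":0.039,"dy":-0.071,"dz":0.006,"rx":0,"ry":0.1,"rz":0},
    {"dx":0.0475,"dy":-0.0855,"dz":0.009,"rx":0,"ry":0.1,"rz":0},
    {"dx":0.0475,"dy":-0.0855,"dz":0.009,"rx":0,"ry":0.1,"rz":0},
    {"dx":0.0475,"dy":-0.0855,"dz":0.009,"rx":0,"ry":0.1,"rz":0},
  ],
)

```text
time: 20.92
position: [0.5741, 0.172, 0.1946]
tool_rot: [0.991, 0.134, -0.001, -0.0]
ft_force: [0.3, -0.4, -2.0]
grip_width: 0.0252
```

```bash
python3 - <<'E'
from h import *
from rig import telemetry,viewer
for i in range(2): w=viewer.camera("wrist")
cv2.imwrite("pics/m2.png",cv2.resize(w["img"][150:270,250:390],None,fx=4,fy=4,interpolation=cv2.INTER_CUBIC))
goto(telemetry.get_obs(),(.5745,.1734,.165),15.43)
E
```

```text
now 21.025 [0.5744 0.1718 0.195 ] yaw 15.41 tilt [-0.06  0.02] F [ 0.12 -0.15 -2.19] w 0.0252
shift mm [ 0.5 -1.5 30. ] turn [-0.04  0.06 -0.02]
```

View pics/m2.png

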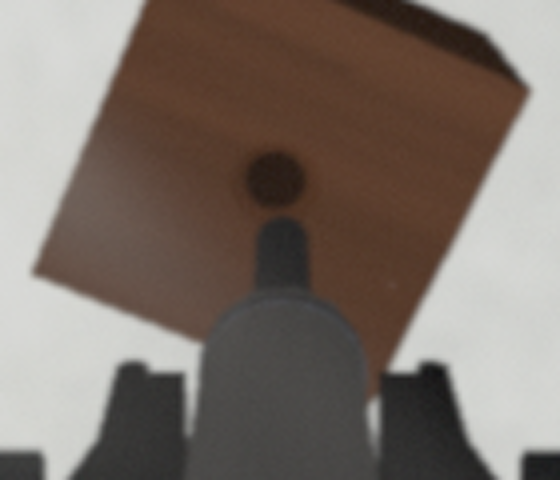

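The stand hole shows at crop (275,180) and the tip at (282,217), so the tip is about 1.4 mm off in tool y. That agrees with the recorded grasp pose. Correcting and lowering to just above the mouth.

Request:
step_arm(
  targets=[
    {"dx":0.0004,"dy":-0.0015,"dz":0.006,"rx":0,"ry":0,"rz":0},
    {"dx":0.0004,"dy":-0.0015,"dz":0.014,"rx":0,"ry":0,"rz":0},
    {"dx":0.0004,"dy":-0.0015,"dz":0.02,"rx":0,"ry":0,"rz":0},
    {"dx":0.0004,"dy":-0.0015,"dz":0.02,"rx":0,"ry":0,"rz":0},
    {"dx":0.0004,"dy":-0.0015,"dz":0.02,"rx":0,"ry":0,"rz":0},
  ],
)

```text
time: 21.65
position: [0.5745, 0.1735, 0.1749]
tool_rot: [0.991, 0.134, -0.0, -0.0]
ft_force: [0.5, -0.1, -1.8]
grip_width: 0.0249
```

```bash
python3 - <<'E'
from h import *
from rig import telemetry,viewer
for i in range(1): w=viewer.camera("wrist")
cv2.imwrite("pics/n2.png",cv2.resize(w["img"][150:270,250:390],None,fx=4,fy=4,interpolation=cv2.INTER_CUBIC))
goto(telemetry.get_obs(),(.5745,.1734,.150),15.43)
E
```

```text
now 21.7 [0.5746 0.1735 0.1751] yaw 15.42 tilt [-0.04  0.03] F [ 0.71 -0.22 -2.83] w 0.0249
shift mm [-0.1  0.1 25.1] turn [-0.04  0.03 -0.01]
```

View pics/n2.png

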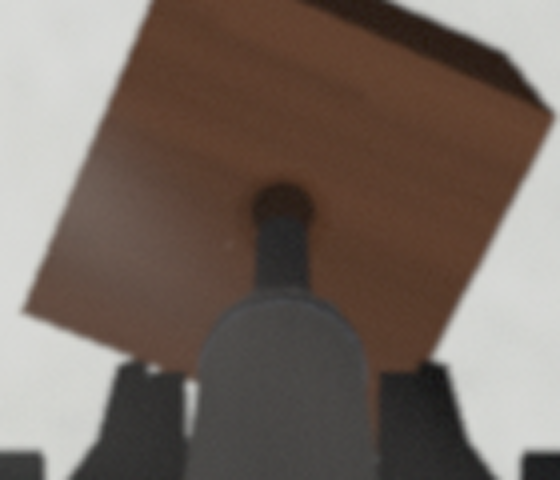

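The hole and the nose line up at crop x≈282. Lowering in two stages.

Request:
step_arm(
  targets=[
    {"dx":0,"dy":0,"dz":0.006,"rx":0,"ry":0,"rz":0},
    {"dx":0,"dy":0,"dz":0.014,"rx":0,"ry":0,"rz":0},
    {"dx":0,"dy":0,"dz":0.022,"rx":0,"ry":0,"rz":0},
    {"dx":0,"dy":0,"dz":0.03,"rx":0,"ry":0,"rz":0},
    {"dx":0,"dy":0,"dz":0.033,"rx":0,"ry":0,"rz":0},
  ],
)

```text
time: 22.32
position: [0.5741, 0.1734, 0.1412]
tool_rot: [0.991, 0.134, -0.001, -0.0]
ft_force: [-0.2, 0.2, -1.3]
grip_width: 0.0252
```

```bash
python3 f.py; python3 - <<'E'
from h import *
from rig import telemetry,viewer
goto(telemetry.get_obs(),(.5745,.1734,.113),15.43)
E
```

```text
22.48 F [ 0.13  0.04 -1.76] P [0.57437 0.17347 0.14152] M [-0.01 -0.01  0.02]
now 22.475 [0.5746 0.1735 0.1419] yaw 15.41 tilt [-0.05  0.02] F [-0.23 -0.64 -1.31] w 0.0252
shift mm [-0.1  0.1 28.9] turn [-0.04  0.04 -0.02]
```

Request:
step_arm(
  targets=[
    {"dx":0,"dy":0,"dz":0.008,"rx":0,"ry":0,"rz":0},
    {"dx":0,"dy":0,"dz":0.016,"rx":0,"ry":0,"rz":0},
    {"dx":0,"dy":0,"dz":0.024,"rx":0,"ry":0,"rz":0},
    {"dx":0,"dy":0,"dz":0.028,"rx":0,"ry":0,"rz":0},
    {"dx":0,"dy":0,"dz":0.029,"rx":0,"ry":0,"rz":0},
  ],
)

```text
time: 23.1
position: [0.5744, 0.1735, 0.1124]
tool_rot: [0.991, 0.134, -0.001, -0.0]
ft_force: [0.8, 0.4, -2.0]
grip_width: 0.025
```

```bash
python3 f.py; python3 - <<'E'
from h import *
from rig import telemetry,viewer
goto(telemetry.get_obs(),(.5745,.1734,.1105),15.43)
E
```

```text
23.25 F [ 0.73  0.11 -1.61] P [0.57463 0.17352 0.11282] M [ 0.02 -0.01  0.  ]
now 23.25 [0.5747 0.1735 0.113 ] yaw 15.42 tilt [-0.03  0.03] F [ 1.71 -0.02 -1.75] w 0.0251
shift mm [-0.3  0.1  2.5] turn [-0.03  0.02 -0.01]
```

Now down until the shoulder touches (expected at z ≈ 0.1103).

Request:
step_arm(
  targets=[
    {"dx":-0.0001,"dy":0,"dz":0.001,"rx":0,"ry":0,"rz":0},
    {"dx":-0.0001,"dy":0,"dz":0.002,"rx":0,"ry":0,"rz":0},
    {"dx":-0.0001,"dy":0,"dz":0.0027,"rx":0,"ry":0,"rz":0},
    {"dx":-0.0001,"dy":0,"dz":0.0027,"rx":0,"ry":0,"rz":0},
    {"dx":-0.0001,"dy":0,"dz":0.0027,"rx":0,"ry":0,"rz":0},
  ],
)

```text
time: 23.88
position: [0.5747, 0.1735, 0.1104]
tool_rot: [0.991, 0.134, -0.0, -0.0]
ft_force: [0.3, -0.4, -1.4]
grip_width: 0.025
```

```bash
python3 f.py
```

```text
24.02 F [ 0.1   0.32 -1.  ] P [0.57466 0.17351 0.11036] M [0.01 0.02 0.  ]
```

Nearly touching. Another 0.5 mm.

Request:
step_arm(
  targets=[
    {"dx":0,"dy":0,"dz":0.0005,"rx":0,"ry":0,"rz":0},
    {"dx":0,"dy":0,"dz":0.0005,"rx":0,"ry":0,"rz":0},
    {"dx":0,"dy":0,"dz":0.0005,"rx":0,"ry":0,"rz":0},
    {"dx":0,"dy":0,"dz":0.0005,"rx":0,"ry":0,"rz":0},
    {"dx":0,"dy":0,"dz":0.0005,"rx":0,"ry":0,"rz":0},
  ],
)

```text
time: 24.65
position: [0.575, 0.1736, 0.1103]
tool_rot: [0.991, 0.134, 0.0, -0.0]
ft_force: [-0.6, -0.1, 3.8]
grip_width: 0.025
```

```bash
python3 f.py
```

```text
24.8 F [-0.51 -0.17  5.23] P [0.57498 0.17356 0.11027] M [-0.   0.1  0. ]
```

The shoulder is seated: about 6 N up at z = 0.1103, the same height as at the grasp. Releasing.

Request:
step_arm(
  targets=[
    {"dx":0,"dy":0,"dz":0,"rx":0,"ry":0,"rz":0},
    {"dx":0,"dy":0,"dz":0,"rx":0,"ry":0,"rz":0},
    {"dx":0,"dy":0,"dz":0,"rx":0,"ry":0,"rz":0},
    {"dx":0,"dy":0,"dz":0,"rx":0,"ry":0,"rz":0},
    {"dx":0,"dy":0,"dz":0,"rx":0,"ry":0,"rz":0},
  ],
  gripper=1,
)

```text
time: 25.42
position: [0.5749, 0.1736, 0.1101]
tool_rot: [0.991, 0.134, 0.0, -0.0]
ft_force: [-0.5, -0.4, -0.6]
grip_width: 0.067
```

Request:
step_arm(
  targets=[
    {"dx":0,"dy":0,"dz":0,"rx":0,"ry":0,"rz":0},
    {"dx":0,"dy":0,"dz":0,"rx":0,"ry":0,"rz":0},
    {"dx":0,"dy":0,"dz":0,"rx":0,"ry":0,"rz":0},
    {"dx":0,"dy":0,"dz":0,"rx":0,"ry":0,"rz":0},
    {"dx":0,"dy":0,"dz":0,"rx":0,"ry":0,"rz":0},
  ],
)

```text
time: 26.05
position: [0.5749, 0.1736, 0.1101]
tool_rot: [0.991, 0.134, 0.0, -0.0]
ft_force: [0.5, -0.2, 0.6]
grip_width: 0.0865
```

```bash
python3 f.py; python3 - <<'E'
from h import *
from rig import viewer
w=viewer.camera("wrist"); cv2.imwrite("pics/o.png",w["img"])
E
```

```text
26.2 F [-0.06 -0.27 -0.54] P [0.57489 0.17355 0.11009] M [-0.04  0.02  0.01]
```

View pics/o.png

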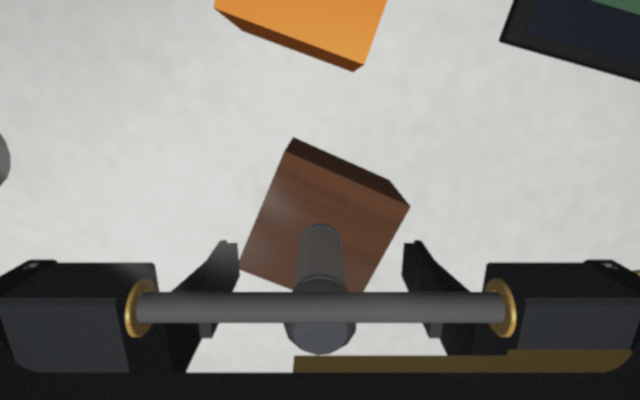

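The punch stands free in the same image position as before the grasp. The fingers are fully open, so I'll rise straight up.

Request:
step_arm(
  targets=[
    {"dx":0,"dy":0,"dz":-0.015,"rx":0,"ry":0,"rz":0},
    {"dx":0,"dy":0,"dz":-0.04,"rx":0,"ry":0,"rz":0},
    {"dx":0,"dy":0,"dz":-0.07,"rx":0,"ry":0,"rz":0},
    {"dx":0,"dy":0,"dz":-0.1,"rx":0,"ry":0,"rz":0},
    {"dx":0,"dy":0,"dz":-0.115,"rx":0,"ry":0,"rz":0},
  ],
)

```text
time: 26.88
position: [0.5759, 0.1736, 0.2279]
tool_rot: [0.991, 0.134, 0.002, -0.0]
ft_force: [-0.5, -1.2, 0.2]
grip_width: 0.087
```

Request:
step_arm(
  targets=[
    {"dx":0,"dy":0,"dz":0,"rx":0,"ry":0,"rz":0},
    {"dx":0,"dy":0,"dz":0,"rx":0,"ry":0,"rz":0},
    {"dx":0,"dy":0,"dz":0,"rx":0,"ry":0,"rz":0},
    {"dx":0,"dy":0,"dz":0,"rx":0,"ry":0,"rz":0},
    {"dx":0,"dy":0,"dz":0,"rx":0,"ry":0,"rz":0},
  ],
)

```text
time: 27.5
position: [0.5757, 0.1736, 0.2273]
tool_rot: [0.991, 0.134, 0.002, -0.0]
ft_force: [-0.4, 0.8, -0.3]
grip_width: 0.0869
```

```bash
python3 f.py; python3 - <<'E'
from h import *
from rig import viewer
w=viewer.camera("wrist"); s=viewer.camera("scene"); cv2.imwrite("pics/p.png",w["img"]); cv2.imwrite("pics/p_s.png",s["img"])
D=w["depth"]
def pt(u,v):
    X=np.linalg.inv(w["K"])@np.array([u,v,1.])*D[v,u]; return w["R"].T@(X-w["t"])
for u,v in((318,222),(318,218),(318,214),(360,170)): print(u,v,np.round(pt(u,v),4))
print("expected cap top px",proj(w,(.5745,.1734,.15)),"shoulder far edge",proj(w,(.5745+.0116,.1734+.0032,.065)))
E
```

```text
27.65 F [-0.41 -0.25 -0.64] P [0.5758  0.17361 0.2276 ] M [0.03 0.03 0.03]
318 222 [0.5741 0.1747 0.1508]
318 218 [0.5768 0.1754 0.1504]
318 214 [0.5795 0.1762 0.1499]
360 170 [0.602  0.1427 0.0648]
expected cap top px [319.96124915 221.53409139] shoulder far edge [319.97724865 176.72251848]
```

View pics/p.png

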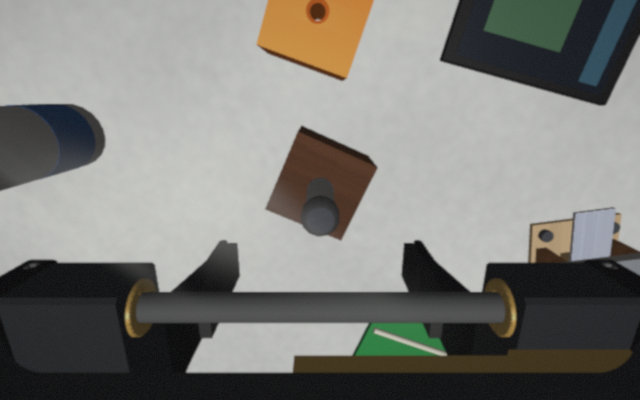

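View pics/p_s.png

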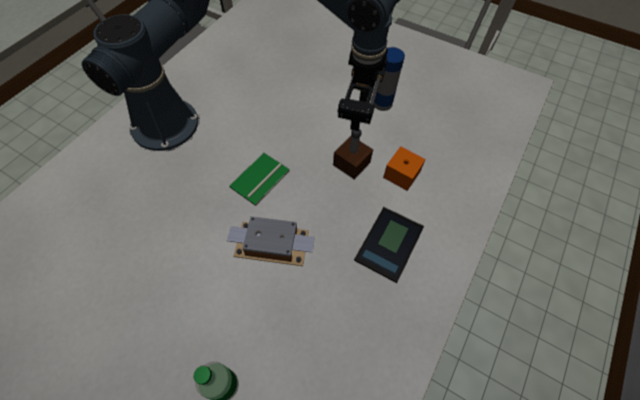

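The punch is upright and home: cap at (320,215) in the wrist view, its top at z ≈ 0.1505 against an expected 0.150. In the scene view the other things are where they were. Handing in.

```bash
python3 - <<'E'
from rig import robot
print(robot.hand_in())
E
```

```text
the job is handed in; nothing more can be done
None
```

I took the punch from the brown stand, pressed it through the larger hole until its spring snapped, and put it back upright in the stand. It was handed in at about 27.7 s of the 56 s limit.

- **Press:** I felt the strip at about z = 0.0314 m; the depth image had put it at about 0.032 m. The spring force rose to about 11.7 N near 5 mm, then fell to 8.9 N at about 7.5 mm, and I stopped there. The 10 mm stop and the 22 N limit on the jig were not reached. Nothing reports the snap itself; I judged it from the force drop and the travel. The fall after the peak was a little slower than I expected, so I pressed about 1 mm further to be sure.
- **Sideways drift:** The arm flexed under load and crept about 1 mm sideways during the press. I partly corrected it (about 0.4 mm was left at the end of the press), and the side forces stayed near zero.
- **Return:** The shoulder touched at the same height as at the grasp. After release, the punch stood at its original place in the image, with the cap top at about 0.1505 m against an expected 0.150 m.
- **Final state:** The gripper was open and clear of the punch, and the other objects looked unmoved in the last scene picture. No check failed.

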